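Make up two reagent sets for the morning run

TASK

Make up the two reagent sets for the analyser from the containers on the stock tray. The three-compartment tray is for the two-reagent test: large square bottle in its largest compartment, small square bottle in the middle one, glass vial in the smallest; the two-compartment tray is for the single-reagent test: round bottle in its larger compartment, dropper bottle in its smaller one. Set each down gently, without dropping it, so that all end up standing upright on their compartment floors with both trays flat on the bench, and leave the tube rack, the tip box and the wash bottle where they are.

Things in the scene. Friction and masses are not known exactly. Their poses are not given: they have to be found in the camera images.
- large_square: Large square reagent bottle of white plastic: square body 42 x 42 mm, 56 mm high (sides along its x and y), above it a short neck and a round white screw cap 30 mm across; 76 mm high in all, about 0.11 kg. Origin: centre of the underside, z up. At the start: upright at any yaw on the fixed grey stock tray mid-bench (floor 3 mm above the bench, rim 8 mm).
- small_square: Small square reagent bottle of white plastic: square body 28 x 28 mm, 47 mm high (sides along its x and y), round white screw cap 20 mm across; 65 mm high in all, about 0.045 kg. Origin: centre of the underside, z up. At the start: upright at any yaw on the fixed grey stock tray mid-bench (floor 3 mm above the bench, rim 8 mm).
- vial: Stubby amber glass vial with a plain paper label and a crimped aluminium cap: round body 30 mm across and straight for 40 mm, then a shoulder and the 20 mm cap; 55 mm high in all, about 0.04 kg. Origin: centre of the underside, z up. At the start: upright at any yaw on the fixed grey stock tray mid-bench (floor 3 mm above the bench, rim 8 mm).
- round_bottle: Round wide-mouth reagent bottle of white plastic: body 44 mm across and straight for 54 mm, with a wide flat white cap 38 mm across; 74 mm high in all, about 0.1 kg. Origin: centre of the underside, z up. At the start: upright at any yaw on the fixed grey stock tray mid-bench (floor 3 mm above the bench, rim 8 mm).
- dropper: Slim round dropper bottle of white plastic: body 26 mm across and straight for 46 mm, with a long pointed conical cap; 72 mm high in all, about 0.03 kg. Origin: centre of the underside, z up. At the start: upright at any yaw on the fixed grey stock tray mid-bench (floor 3 mm above the bench, rim 8 mm).
- three_tray: White plastic tray with THREE compartments in a row, 184 (x) x 64 (y) x 15 mm high, walls and floor 3 mm, 0.5 kg, loose on the bench left or right of the stock tray, any yaw. Compartments, all 58 mm wide and centred on y = 0: LARGEST at the -x end, 72 mm long, centre x = -53 mm; MIDDLE, 54 long, centre x = +13; SMALLEST at the +x end, 46 long, centre x = +66. Origin: centre of the underside, z up.
- two_tray: White plastic tray with TWO compartments in a row, 125 (x) x 64 (y) x 15 mm high, walls and floor 3 mm, 0.5 kg, loose on the bench on the other side of the stock tray, any yaw. Compartments, both 58 mm wide and centred on y = 0: LARGER at the -x end, 72 mm long, centre x = -23.5 mm; SMALLER at the +x end, 44 long, centre x = +37.5. Origin: centre of the underside, z up.
- tube_rack: Bystander: white rack full of capped sample tubes, 75 mm (x) x 150 mm (y), 92 mm high over the caps, beyond the work on the left. Origin: centre of the underside, z up.
- tip_box: Bystander: closed grey box of pipette tips with a clear lid, 87 mm (x) x 124 mm (y) x 64 mm high, beyond the work on the right. Origin: centre of the underside, z up.
- wash_bottle: Bystander: white squeeze wash bottle, body 68 mm across, about 200 mm high with its bent spout (reaching 65 mm out to -x), at the far left of the bench. Origin: centre of the underside, z up.
Things that resemble listed ones, but are neither listed nor needed, are in the scene too. What is shaped like the vial but green or turquoise is not meant.

How it is judged:
By the outcome, as a careful person would: the job done as asked, in the order asked, and still so for the second after the job is handed in, with the robot touching nothing.
It also fails if it takes over 141 s, if anything falls off the work surface, if the arm or the gripper's body presses on something with over 40 N, if the wrist force passes 120 N, or if a joint passes its speed limit or range.

ROBOT

A 6-joint arm with a two-finger parallel gripper is mounted at the origin on the work surface. World frame = base frame: x ahead of the robot, y to its left, z up, the work surface at z = 0. Lengths are in m, angles in rad, forces in N, time in s.
With the tool pointing down it reaches from about 0.3 to 0.75 m from the base axis. Payload 8.5 kg.
Tool frame: the origin (TCP) lies at the very end of the fingers, on their centre line; the grasp point (between the pads) lies 19 mm behind it; z points along the fingers, y is the direction in which the jaws open and shut (so a half turn about z gives the same grasp; the last joint's range is limited). The gripper opens to 88 mm and grips with 3 to 60 N. Pads are 18 mm wide; open, the fingers measure 123 mm over their backs; the gripper's body (75 mm by 187 mm) begins 45 mm behind the grasp point.
Start: joints at [1.024, 0.381, 1.297, -0, 1.464, -0.215], TCP at [0.179, 0.52, 0.212] pointing down, gripper open.
Joint ranges: [-3.11, 3.11], [-0.89, 2.33], [0.22, 2.48], [-1.42, 4.56], [0.17, 2.85], [-2.88, 2.88]. Speed limits (rad/s): [2.39, 2.39, 3.14, 3.14, 3.14, 3.14].

INTERFACE

Orientations are given as [roll, pitch, yaw] about the fixed x, y, z axes, in that order (R = Rz(yaw) Ry(pitch) Rx(roll)).
In Python, from station import get_state, vision, workorder, finder gives the robot as it stands. The module is installed in compiled form; this text tells all that it offers.
- The arm moves only by the shell command python3 -m crank 'ROWS' [FORCE]. ROWS is text: rows parted by semicolons, each of 5 numbers parted by spaces: the finger opening in mm, from 0 to 88.1, then the shift along the tool's x, y, z in mm, then the turn about the tool's z in units of 6 degrees (1.0 is 6 degrees). In form: jaw x y z yaw; .... A call has 1 to 10 rows; each row is the pose to reach, as a shift and turn from the pose commanded when the call began, along the tool's axes at that moment; what a row does not reach only later rows make up. A row lasts 1/8 s, in which the tool goes at most 62.5 mm and 10.7 degrees, less where a joint would pass 70% of its speed; a pose out of reach is approached as far as the arm can. A call with a gripper value outside its range is refused whole. The fingers move at their own pace and stop on an object; FORCE is the grip in N (left out, the last holds). Time passes only in rows, so rows that repeat a pose let the fingers close. It gives the time, the measured TCP pose, the force and the opening at its end, in the units of the state.
- get_state(): the state, without advancing time (a new reading comes with each control period).
- vision.camera(name): name is "scene" or "top" or "wrist"; returns (picture, depth): 420x560x3 uint8, red, green, blue; 420x560 float32, m along the optical axis (not along the pixel's ray), 0 where there is no reading.
- vision.camera_params(name): a dict with "fx", "fy", "cx", "cy" (pixels), "R" (3x3) and "t" (3): a world point X has camera coordinates R X + t. Camera axes: x right, y down, z forward; pixel columns grow to the right and rows downward; lengths in m; the calibration is good to about 2 mm. A picture is of the moment at which its call begins: read the wrist's pose just before it. camera_params takes no time and is no camera call; for the wrist camera it gives the pose at the moment of the call.
- workorder.hand_in(): hands the job in, once; it reports no verdict.
Trained networks look in the newest picture that a camera, given by its name, has taken for a name from the list of things; names that differ only in an ending like _2 or _b are one class to them, and where a whole thing is asked for, a point or a joint stands for the part that bears it (a point fixed in the world has none). Each returns a list of dicts, best first, with "score" (0 to 1); they miss things now and then, are a little off and sometimes report something else, mostly with a low value. They report only what shows in the picture. A call takes as long as a camera call. They do not tell look-alikes from the thing itself.
- finder.regions_of(label, camera): "region" (420x560 bool, what is visible of it) and "at" ([column, row] as shares, 0 to 1, of the picture: columns of its width, rows of its height, amid what is visible of it).
- finder.place_of(label, camera): "at" ([column, row] as shares, 0 to 1, of the picture: columns of its width, rows of its height: a listed point, or the origin of a listed thing).
The state is a dict: "clock": time; "joints": joint angles; "dq": joint speeds; "joint_torque": joint torques, N m; "ee_pos": TCP position; "eef_rot": TCP orientation; "force": force on the tool from outside, world axes, zero at the start; "moment": the same for the moment, N m; "gripper_width": opening from 0.0 (shut) to 1.0 (fully open).
Only numpy, scipy, OpenCV 4.12 (cv2) and the standard library are available. Lean on these libraries where they do the work, as an engineer would, in place of code of your own. Each camera call takes 0.05 s, during which the arm holds its last target.

## Working session

There is one attempt and no reset: what is moved stays moved. The work goes in short steps, Python scripts to look and compute and a shell command to move; the robot and the scene stay as the last step left them, time stands still between calls to the robot, and variables do not carry over. Pictures are saved under pics/ and viewed, and the job is handed in when it is done.

```bash
mkdir -p pics; ls; python3 - <<'E'
from station import get_state, vision
import cv2,numpy as np
s=get_state();print({k:np.round(v,3).tolist() for k,v in s.items()})
for n in ["scene","top","wrist"]:
    p,d=vision.camera(n);c=vision.camera_params(n)
    cv2.imwrite(f"pics/{n}0.png",p[:,:,::-1]);np.savez(f"{n}0.npz",p=p,d=d,**c)
    print(n,{k:np.round(v,3).tolist() for k,v in c.items()})
E
```

```text
pics
{'clock': 0.0, 'joints': [1.024, 0.381, 1.298, 0.0, 1.464, -0.215], 'dq': [0.0, 0.001, 0.001, 0.001, -0.0, -0.0], 'joint_torque': [-0.001, -43.793, -22.457, 0.071, 0.035, -0.0], 'ee_pos': [0.179, 0.52, 0.212], 'eef_rot': [-3.14, -0.0, 2.81], 'force': [0.401, 0.102, 0.596], 'moment': [0.019, 0.034, -0.021], 'gripper_width': 0.999}
scene {'fx': 423.355, 'fy': 423.355, 'cx': 284.66, 'cy': 210.928, 'R': [[-0.026, 0.999, 0.022], [0.662, 0.034, -0.749], [-0.749, -0.004, -0.662]], 't': [-0.116, -0.325, 1.488]}
top {'fx': 435.911, 'fy': 435.911, 'cx': 277.385, 'cy': 211.59, 'R': [[-0.009, -1.0, -0.016], [-0.996, 0.01, -0.089], [0.089, 0.015, -0.996]], 't': [0.156, 0.542, 1.367]}
wrist {'fx': 316.694, 'fy': 316.694, 'cx': 279.513, 'cy': 206.125, 'R': [[0.327, 0.945, -0.001], [0.905, -0.313, 0.288], [0.272, -0.095, -0.958]], 't': [-0.549, -0.039, 0.391]}
```

View pics/scene0.png

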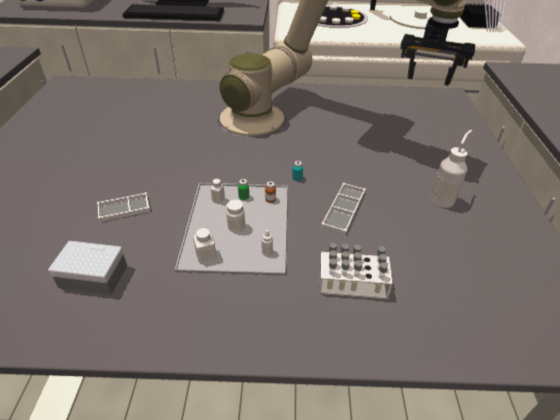

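View pics/top0.png

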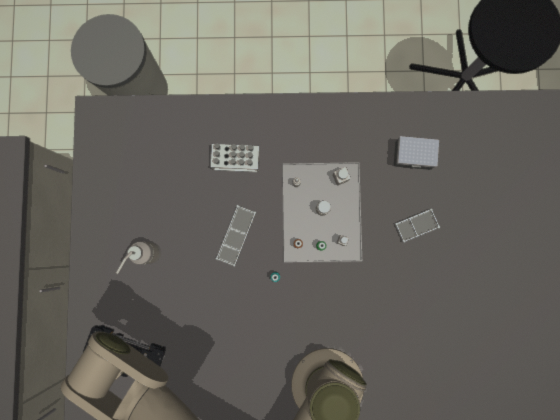

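View pics/wrist0.png

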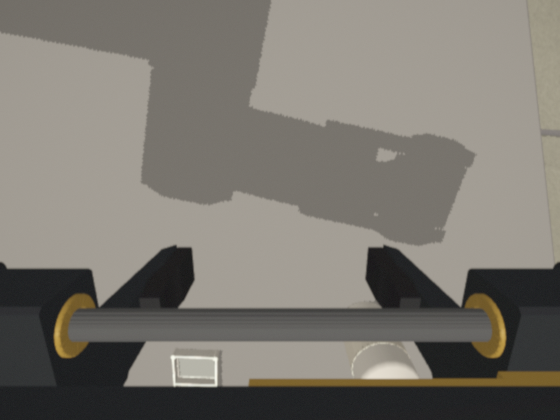

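The top view shows the stock tray at columns 283-361, rows 163-262. On it are the dropper (297,182), large square (342,175), round bottle (323,207), amber vial (298,243), green look-alike (321,245) and small square (343,240). The three-compartment tray is at (236,236), the two-compartment one at (418,225), and a turquoise look-alike at (275,277).

```bash
cat > h.py <<'E'
import numpy as np,cv2
def load(f):
    z=np.load(f);return z
def px2w(c,u,v,z):  # intersect pixel ray with plane height z
    u=np.asarray(u,float);v=np.asarray(v,float)
    R=c['R'];t=c['t'];C=-R.T@t
    d=np.stack([(u-c['cx'])/c['fx'],(v-c['cy'])/c['fy'],np.ones_like(u)],-1)@R
    s=(z-C[2])/d[...,2]
    return C+d*s[...,None]
def cloud(c,d):
    v,u=np.indices(d.shape)
    X=np.stack([(u-c['cx'])/c['fx']*d,(v-c['cy'])/c['fy']*d,d],-1)
    return (X-c['t'])@c['R']
def w2px(c,X):
    p=np.asarray(X)@c['R'].T+c['t']
    return np.stack([p[...,0]/p[...,2]*c['fx']+c['cx'],p[...,1]/p[...,2]*c['fy']+c['cy']],-1)
def shot(n,tag):
    from station import vision
    c=vision.camera_params(n);p,d=vision.camera(n)
    cv2.imwrite(f"pics/{n}{tag}.png",p[:,:,::-1]);np.savez(f"{n}{tag}.npz",p=p,d=d,**c)
    return p,d,c
E
python3 - <<'E'
from h import *
from station import finder
c=load('top0.npz');P=cloud(c,c['d']);s=load('scene0.npz');Q=cloud(s,s['d'])
for n in ["large_square","small_square","vial","round_bottle","dropper","three_tray","two_tray","tube_rack","tip_box","wash_bottle"]:
  for cam,W in(("top",P),("scene",Q)):
    r=finder.regions_of(n,cam)[:3]
    for q in r:
        if q['score']<.2: continue
        m=q['region'];X=W[m]
        print(n,cam,round(q['score'],2),np.round(np.array(q['at'])*[560,420]),np.round(np.median(X,0),3),'zmax',np.round(np.percentile(X[:,2],[2,97]),3), m.sum())
w=load('wrist0.npz');print(-w['R'].T@w['t'])
E
```

```text
large_square top 0.73 [340. 177.] [ 0.65  -0.048  0.061] zmax [0.013 0.083] 221
large_square scene 0.94 [204. 246.] [ 0.669 -0.05   0.055] zmax [0.006 0.08 ] 613
small_square top 0.74 [298. 241.] [0.442 0.088 0.056] zmax [0.042 0.062] 52
small_square scene 0.8 [219. 189.] [ 0.46  -0.052  0.04 ] zmax [0.009 0.068] 243
vial top 0.65 [297. 242.] [0.442 0.088 0.049] zmax [0.012 0.062] 74
vial top 0.57 [274. 278.] [0.338 0.16  0.046] zmax [0.002 0.061] 83
vial top 0.53 [321. 244.] [0.435 0.017 0.048] zmax [0.001 0.064] 89
vial scene 0.72 [298. 169.] [0.347 0.159 0.03 ] zmax [0.    0.056] 193
vial scene 0.49 [269. 192.] [0.452 0.088 0.037] zmax [0.008 0.059] 165
round_bottle top 0.59 [324. 206.] [0.548 0.01  0.076] zmax [0.021 0.082] 166
round_bottle scene 0.86 [235. 214.] [0.569 0.008 0.052] zmax [0.004 0.079] 494
dropper top 0.47 [296. 179.] [0.633 0.091 0.059] zmax [0.025 0.077] 55
three_tray top 0.55 [236. 237.] [0.467 0.286 0.005] zmax [-0.002  0.019] 1118
three_tray scene 0.79 [342. 212.] [0.48  0.284 0.005] zmax [-0.     0.016] 1312
two_tray top 0.89 [419. 225.] [ 0.497 -0.296  0.005] zmax [-0.002  0.019] 817
two_tray scene 0.63 [124. 206.] [ 0.495 -0.298  0.005] zmax [0.001 0.016] 985
tube_rack top 0.74 [232. 156.] [0.713 0.282 0.055] zmax [0.003 0.096] 1261
tube_rack scene 0.89 [353. 274.] [0.738 0.28  0.054] zmax [0.003 0.093] 3264
tip_box top 0.82 [416. 153.] [ 0.722 -0.283  0.063] zmax [0.009 0.069] 1312
tip_box scene 0.96 [ 87. 267.] [ 0.748 -0.281  0.063] zmax [0.006 0.066] 3099
wash_bottle top 0.57 [144. 252.] [0.418 0.545 0.125] zmax [0.019 0.196] 600
wash_bottle scene 0.69 [450. 178.] [0.437 0.552 0.094] zmax [0.003 0.188] 1537
[0.10796628 0.54429482 0.38512149]
```

```bash
python3 -m crank '88 -50 -30 -40 -0.3;88 -110 -70 -40 -0.8;88 -170 -105 -40 -1.2;88 -230 -145 -40 -1.6;88 -290 -180 -40 -2;88 -350 -220 -40 -2.4;88 -410 -255 -40 -2.8;88 -465 -290 -40 -3.2;88 -515 -320 -40 -3.2;88 -568 -355 -40 -3.2' 10
python3 -m crank '88 0 0 0 0;88 0 0 0 0;88 0 0 0 0'
python3 - <<'E'
from h import *
p,d,c=shot('wrist','1')
print(-c['R'].T@c['t'])
E
```

```text
clock: 2.4
ee_pos: [0.5668, 0.0413, 0.2523]
eef_rot: [3.142, 0.0, -3.138]
force: [0.7, 0.4, 0.4]
gripper_width: 0.997
clock: 2.78
ee_pos: [0.5651, 0.0443, 0.2526]
eef_rot: [3.142, 0.0, -3.137]
force: [-0.1, -1.2, 1.0]
gripper_width: 1.0
[0.48980699 0.0440742  0.42593114]
```

View pics/wrist1.png

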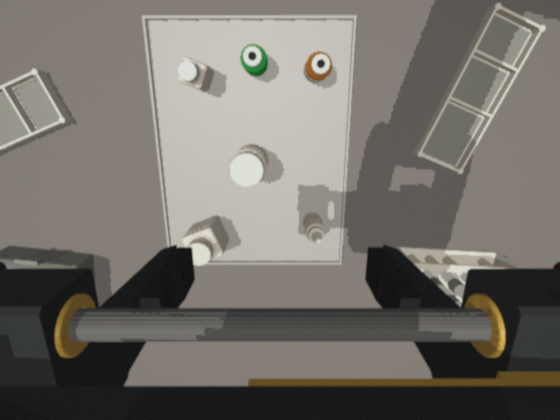

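The wrist picture (up = towards the robot, right = +y) shows the small square (190,73), green vial (253,60), amber vial (318,66), round bottle (248,168), large square (203,243), dropper (314,228) and three-tray (482,88). The two-tray is cut off at the left edge. I'll take a second view, shifted.

```bash
python3 -m crank '88 -20 -50 0 0;88 -40 -100 0 0;88 -60 -130 0 0;88 -60 -130 0 0;88 -60 -130 0 0;88 -60 -130 0 0'
python3 - <<'E'
from h import *
p,d,c=shot('wrist','2')
print(-c['R'].T@c['t'])
E
```

```text
clock: 3.58
ee_pos: [0.6258, -0.0852, 0.2528]
eef_rot: [-3.142, 0.001, -3.137]
force: [-0.5, -0.2, 0.2]
gripper_width: 0.999
[ 0.55043598 -0.08540217  0.42608897]
```

View pics/wrist2.png

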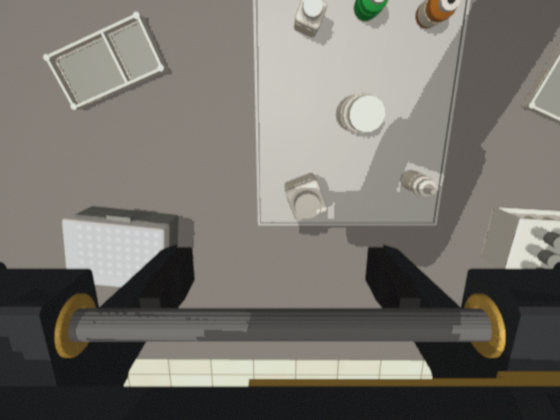

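The second view shows the two-tray complete (corners at (45,58), (137,15), (163,70), (74,107)), with its larger compartment to the left (-y). Large square is at (307,195), round (363,112), dropper (420,183). Next I fit poses from both views.

```bash
cat > fit.py <<'E'
from h import *
ap={'large':(.65,-.05),'small':(.445,-.053),'vial':(.442,.088),'round':(.55,.01),'dropper':(.63,.09),'green':(.435,.017)}
body={'large':.056,'small':.047,'vial':.04,'round':.054,'dropper':.046,'green':.04}
for f in('wrist1.npz','wrist2.npz','top0.npz','scene0.npz'):
    c=load(f);P=cloud(c,c['d']);ok=c['d']>0
    print(f)
    for n,a in ap.items():
        m=ok&(np.hypot(P[...,0]-a[0],P[...,1]-a[1])<.045)&(P[...,2]>.012)&(P[...,2]<.1)
        X=P[m]
        if len(X)<30: continue
        zt=np.percentile(X[:,2],99.5)
        T=X[X[:,2]>zt-.005]; mm=(T[:,:2].min(0)+T[:,:2].max(0))/2
        (cx,cy),r=cv2.minEnclosingCircle(T[:,:2].astype(np.float32))
        B=X[(X[:,2]<body[n]+.006)]
        rect=cv2.minAreaRect(B[:,:2].astype(np.float32)*1000)
        print(n,len(X),'ztop %.4f'%zt,'cap',np.round([cx,cy,r],4),'n',len(T),'rect',np.round(rect[0],1),np.round(rect[1],1),round(rect[2],1))
    # trays
    for n,a,col in(('three',(.467,.286),0),('two',(.497,-.296),0)):
        m=ok&(np.hypot(P[...,0]-a[0],P[...,1]-a[1])<.12)&(P[...,2]>.010)&(P[...,2]<.022)
        X=P[m]
        if len(X)<30: continue
        # largest connected comp
        k,l=cv2.connectedComponents(m.astype(np.uint8),connectivity=8)
        s=max(range(1,k),key=lambda i:(l==i).sum());X=P[l==s]
        rect=cv2.minAreaRect(X[:,:2].astype(np.float32)*1000)
        print(n,len(X),'z',np.round(np.percentile(X[:,2],[5,50,95]),4),np.round(rect[0],1),np.round(rect[1],1),round(rect[2],1))
E
python3 fit.py
```

```text
wrist1.npz
large 1498 ztop 0.0816 cap [ 0.6547 -0.0527  0.0151] n 370 rect [654.4 -52.3] [42.8 41.3] 22.4
small 864 ztop 0.0708 cap [ 0.4506 -0.0528  0.0101] n 308 rect [450.8 -52.8] [28.4 28.3] 69.4
vial 677 ztop 0.0608 cap [0.4419 0.0873 0.01  ] n 292 rect [442.4  86.8] [29.4 28.8] 2.8
round 1260 ztop 0.0798 cap [0.5532 0.0073 0.019 ] n 889 rect [547.  11.] [43.  29.8] 59.0
dropper 487 ztop 0.0768 cap [0.6375 0.0897 0.0039] n 37 rect [634.4  88.8] [19.2 25.6] 11.8
green 692 ztop 0.0608 cap [0.4347 0.0145 0.0101] n 298 rect [435.2  14.8] [29.2 29.5] 45.1
three 2287 z [0.0107 0.0152 0.017 ] [469.9 285.4] [ 66.7 186.4] 68.3
two 993 z [0.0108 0.0152 0.0171] [ 491.1 -281.7] [ 66.3 101.4] 21.2
wrist2.npz
large 1392 ztop 0.0817 cap [ 0.655  -0.0531  0.015 ] n 513 rect [654.9 -53.2] [42.8 41.9] 21.8
small 906 ztop 0.0705 cap [ 0.4512 -0.0532  0.0099] n 299 rect [451.1 -53.2] [27.8 28.4] 68.8
vial 859 ztop 0.0607 cap [0.4428 0.0868 0.0101] n 186 rect [447.4  84. ] [30.1 19.1] 60.0
round 1557 ztop 0.0799 cap [0.5535 0.007  0.0191] n 1039 rect [ 5.537e+02 -2.000e-01] [43.3 30.5] 0.2
dropper 6
[... 986 characters left out ...]
1] 21.4
scene0.npz
large 567 ztop 0.0815 cap [ 0.655  -0.0534  0.016 ] n 105 rect [656.9 -52.6] [42.4 42. ] 22.1
small 239 ztop 0.0700 cap [ 0.451  -0.0533  0.011 ] n 31 rect [451.9 -52.6] [27.2 30.8] 69.1
vial 181 ztop 0.0599 cap [0.4427 0.0867 0.0108] n 33 rect [448.   85.6] [29.8 22.9] 75.5
round 486 ztop 0.0798 cap [0.5531 0.0076 0.0199] n 128 rect [562.6   8.5] [30.4 44.4] 11.5
dropper 215 ztop 0.0757 cap [0.64   0.0905 0.0032] n 7 rect [643.6  90.4] [17.7 23.6] 0.3
green 181 ztop 0.0597 cap [0.4361 0.0126 0.0112] n 34 rect [441.1  14.6] [18.8 28.6] 8.6
three 333 z [0.0105 0.0142 0.0172] [468.9 285.2] [ 66.6 189.2] 68.2
two 277 z [0.0104 0.0137 0.0168] [ 496.6 -295.2] [ 70.6 126.8] 21.6
```

```bash
python3 - <<'E'
from h import *
for f,c0,yaw,L in(('wrist1.npz',(.470,.2854),158.3,.1),('wrist2.npz',(.4969,-.295),111.9,.07)):
    c=load(f);P=cloud(c,c['d']);a=np.deg2rad(yaw)
    dx=P[...,0]-c0[0];dy=P[...,1]-c0[1]
    s=dx*np.cos(a)+dy*np.sin(a);w=-dx*np.sin(a)+dy*np.cos(a)
    m=(abs(s)<L)&(abs(w)<.022)&(c['d']>0)
    for k in np.arange(-L,L,.003):
        q=m&(s>=k)&(s<k+.003)
        z=P[...,2][q]; 
        if len(z) and np.percentile(z,80)>.008: print(f,round(k*1000+1.5,1),round(float(np.percentile(z,80)),4))
E
```

```text
wrist1.npz -92.5 0.0151
wrist1.npz -89.5 0.0164
wrist1.npz -17.5 0.0142
wrist1.npz -14.5 0.0167
wrist1.npz 39.5 0.0146
wrist1.npz 42.5 0.0165
wrist1.npz 87.5 0.0117
wrist1.npz 90.5 0.016
wrist1.npz 93.5 0.0154
wrist2.npz -62.5 0.0163
wrist2.npz -59.5 0.0151
wrist2.npz 12.5 0.0165
wrist2.npz 15.5 0.0151
wrist2.npz 60.5 0.0164
wrist2.npz 63.5 0.0123
```

All heights and sizes agree with the text: trays 15 mm, caps about 2 mm above nominal, and the dividers where they should be. The order is large square, small square, vial, round bottle, dropper. I'm starting with the large square.

```bash
cat > go.py <<'E'
# usage: go.py x y z yawdeg (mm) -> deltas in tool axes / units from measured pose
import sys,numpy as np
from station import get_state
from scipy.spatial.transform import Rotation as Ro
s=get_state();R=Ro.from_euler('xyz',s['eef_rot']).as_matrix()
x,y,z,w=map(float,sys.argv[1:5])
d=R.T@(np.array([x,y,z])-np.array(s['ee_pos'])*1000)
yaw=np.rad2deg(np.arctan2(R[1,0],R[0,0]));dy=(w-yaw+180)%360-180
print('delta',np.round(d,1),'units',round(-dy/6,2),'| at',np.round(np.array(s['ee_pos'])*1000,1),round(yaw,1),'w',round(s['gripper_width']*88.1,1),'F',np.round(s['force'],1),'t',round(s['clock'],2))
E
python3 go.py 655 -53 22 202
python3 -m crank '66 -10 10 60 -1;66 -29 32 120 -2.4;66 -29 32 140 -3.6;66 -29 32 140 -3.6;66 -29 32 140 -3.6;66 -29 32 140 -3.6'
python3 go.py 655 -53 22 202
```

```text
delta [-29.2  32.2 230.8] units -3.62 | at [625.8 -85.4 252.8] -179.7 w 88.1 F [ 0.2 -0.9 -0. ] t 3.62
clock: 4.38
ee_pos: [0.6555, -0.0548, 0.1141]
eef_rot: [-3.14, 0.002, -2.763]
force: [-0.6, 0.7, 0.1]
gripper_width: 0.748
delta [ 0.1  2.1 92.1] units -0.05 | at [655.5 -54.8 114.1] -158.3 w 65.9 F [-0.6  0.7  0.1] t 4.38
```

```bash
python3 -m crank '66 0 1 30 0;66 0 1 60 0;66 0 1 80 0;66 0 1 92 0;66 0 1 92 0;66 0 1 92 0'
python3 go.py 655 -53 22 202
python3 -m crank '36 0 0 0 0;36 0 0 0 0;36 0 0 0 0;36 0 0 0 0;36 0 0 0 0;36 0 0 0 0;36 0 0 0 0;36 0 0 0 0' 18
python3 go.py 655 -53 22 202
python3 - <<'E'
from h import *
shot('wrist','3')
E
```

```text
clock: 5.12
ee_pos: [0.6553, -0.0538, 0.0214]
eef_rot: [-3.14, 0.002, -2.762]
force: [0.0, -0.0, -0.1]
gripper_width: 0.746
delta [-0.1  0.9 -0.6] units -0.04 | at [655.3 -53.8  21.4] -158.2 w 65.7 F [ 0.  -0.  -0.1] t 5.12
clock: 6.12
ee_pos: [0.6548, -0.0536, 0.0205]
eef_rot: [-3.141, 0.0, -2.761]
force: [-1.5, 1.9, 5.4]
gripper_width: 0.474
delta [-0.4  0.5 -1.5] units -0.03 | at [654.8 -53.6  20.5] -158.2 w 41.8 F [-1.5  1.9  5.4] t 6.12
```

View pics/wrist3.png

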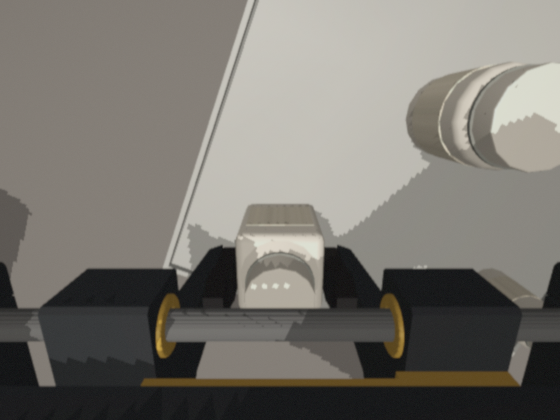

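The large square is gripped centrally between the fingers (opening 41.8 mm; seen at about (280,260)). Lifting it now.

```bash
python3 -m crank '36 0 0 -20 0;36 0 0 -50 0;36 0 0 -90 0;36 0 0 -105 0;36 0 0 -105 0;36 0 0 -105 0'
python3 go.py 519.2 265.8 123 158.3
```

```text
clock: 6.92
ee_pos: [0.6539, -0.0535, 0.1233]
eef_rot: [3.14, -0.003, -2.761]
force: [-1.0, -0.1, -0.9]
gripper_width: 0.478
delta [  6.6 346.5   0.9] units 7.25 | at [653.9 -53.5 123.3] -158.2 w 42.1 F [-1.  -0.1 -0.9] t 6.92
```

```bash
python3 -m crank '36 1 40 0 1;36 2 85 0 2;36 3 130 0 3;36 4 175 0 4;36 5 220 0 5;36 6 265 0 6;36 6.6 310 0 7.2;36 6.6 335 0 7.2;36 6.6 346 0 7.2;36 6.6 346 0 7.2'
python3 -m crank '36 0 0 0 0;36 0 0 0 0;36 0 0 0 0'
python3 go.py 519.2 265.8 23 158.3
python3 - <<'E'
from h import *
shot('wrist','4')
E
```

```text
clock: 8.18
ee_pos: [0.5199, 0.2651, 0.1245]
eef_rot: [-3.141, -0.001, 2.769]
force: [0.4, -0.6, -1.0]
gripper_width: 0.48
clock: 8.55
ee_pos: [0.5204, 0.2647, 0.1252]
eef_rot: [-3.142, -0.0, 2.767]
force: [-0.5, -0.3, -0.6]
gripper_width: 0.474
delta [  1.5   0.6 102.2] units 0.04 | at [520.4 264.7 125.2] 158.5 w 41.7 F [-0.5 -0.3 -0.6] t 8.55
```

View pics/wrist4.png

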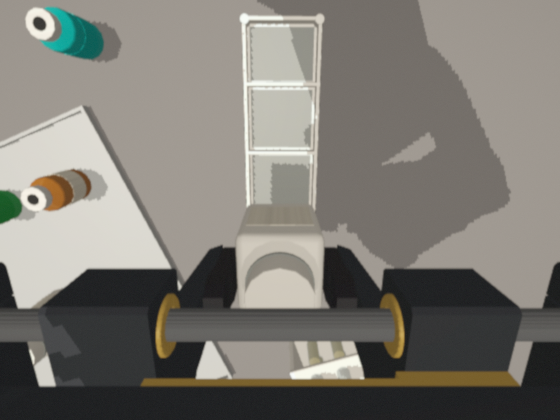

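The bottle lines up with the three-tray (columns 243-320, dividers at rows 85 and 150). Its largest compartment lies below the bottle. Lowering.

```bash
python3 -m crank '36 1.3 0.5 40 0;36 1.3 0.5 70 0;36 1.3 0.5 88 0;36 1.3 0.5 96 0;36 1.3 0.5 100 0;36 1.3 0.5 101.5 0;36 1.3 0.5 102.5 0;36 1.3 0.5 103.5 0;36 1.3 0.5 103.5 0'
python3 go.py 519.2 265.8 20.5 158.3
```

```text
clock: 9.72
ee_pos: [0.5191, 0.2661, 0.0218]
eef_rot: [3.142, 0.0, 2.768]
force: [0.4, 0.4, -0.0]
gripper_width: 0.473
delta [-0.2 -0.3  1.3] units 0.05 | at [519.1 266.1  21.8] 158.6 w 41.7 F [ 0.4  0.4 -0. ] t 9.72
```

```bash
python3 -m crank '36 0 0 0.7 0;36 0 0 1.4 0;36 0 0 1.4 0'
python3 -m crank '36 0 0 0.5 0;36 0 0 0.5 0'
python3 go.py 519.2 265.8 20.5 158.3
```

```text
clock: 10.1
ee_pos: [0.5191, 0.2662, 0.0205]
eef_rot: [3.141, 0.0, 2.768]
force: [-1.3, -0.0, 2.1]
gripper_width: 0.473
clock: 10.35
ee_pos: [0.5192, 0.2662, 0.0205]
eef_rot: [3.141, 0.001, 2.768]
force: [-2.1, -0.5, 6.8]
gripper_width: 0.475
delta [-0.2 -0.4 -0. ] units 0.05 | at [519.2 266.2  20.5] 158.6 w 41.8 F [-2.1 -0.5  6.8] t 10.35
```

It's resting on the floor (contact force about 7 N). Releasing gently and retreating upward.

```bash
python3 -m crank '43 0 0 0 0;46 0 0 0 0;54 0 0 0 0;60 0 0 0 0;60 0 0 0 0;60 0 0 -25 0;60 0 0 -60 0;60 0 0 -100 0;60 0 0 -120 0;60 0 0 -120 0'
python3 go.py 451 -53 120 159
python3 - <<'E'
from h import *
shot('wrist','5')
E
```

```text
clock: 11.6
ee_pos: [0.5196, 0.2663, 0.141]
eef_rot: [3.14, 0.002, 2.768]
force: [0.2, -0.4, -0.7]
gripper_width: 0.68
delta [ -52.6 -322.3   20.6] units -0.07 | at [519.6 266.3 141. ] 158.6 w 59.9 F [ 0.2 -0.4 -0.7] t 11.6
```

View pics/wrist5.png

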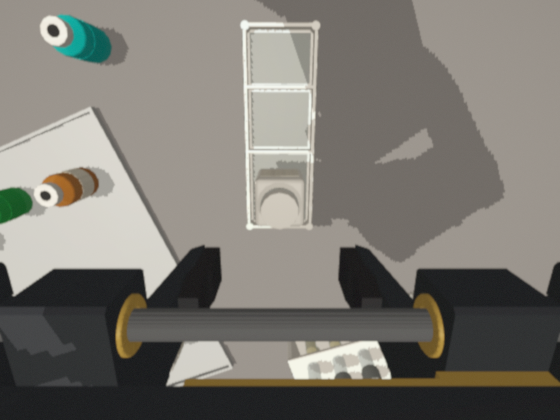

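The large square stands upright in the largest compartment (280,200), and the tray hasn't moved. The small square is next.

```bash
python3 -m crank '45 -8 -40 0 0;45 -16 -90 0 0;45 -24 -145 0 0;45 -33 -200 0 0;45 -42 -255 0 0;45 -50 -300 10 0;45 -52.5 -322 20 0;45 -52.5 -322 20 0;45 -52.5 -322 20 0;45 -52.5 -322 20 0'
python3 go.py 451 -53 22 159
python3 - <<'E'
from h import *
shot('wrist','6')
E
```

```text
clock: 12.9
ee_pos: [0.4506, -0.0519, 0.1199]
eef_rot: [3.141, 0.0, 2.769]
force: [0.7, -0.5, 0.1]
gripper_width: 0.511
delta [-0.8 -0.9 97.9] units -0.05 | at [450.6 -51.9 119.9] 158.7 w 45.1 F [ 0.7 -0.5  0.1] t 12.9
```

View pics/wrist6.png

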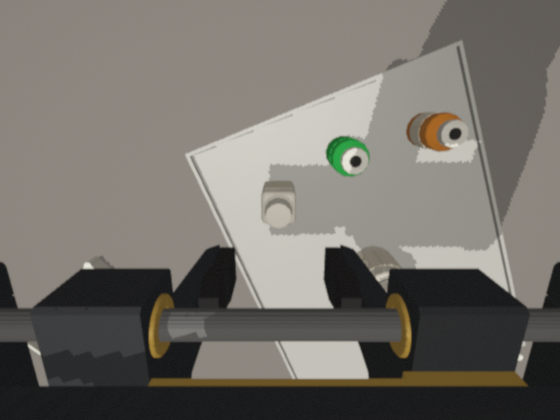

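The small square (278,205) is centred on column 280 between the fingers and square to them. Descending.

```bash
python3 -m crank '45 -0.8 -0.8 30 0;45 -0.8 -0.8 60 0;45 -0.8 -0.8 82 0;45 -0.8 -0.8 97 0;45 -0.8 -0.8 97 0;45 -0.8 -0.8 97 0'
python3 go.py 451 -53 22 159
python3 -m crank '22 0 0 0 0;22 0 0 0 0;22 0 0 0 0;22 0 0 0 0;22 0 0 0 0;22 0 0 0 0' 15
python3 go.py 451 -53 22 159
```

```text
clock: 13.7
ee_pos: [0.4513, -0.0537, 0.0235]
eef_rot: [3.142, 0.001, 2.768]
force: [-0.0, 0.8, 0.2]
gripper_width: 0.51
delta [0.5 0.5 1.5] units -0.06 | at [451.3 -53.7  23.5] 158.6 w 44.9 F [-0.   0.8  0.2] t 13.7
clock: 14.45
ee_pos: [0.4512, -0.0542, 0.0237]
eef_rot: [-3.141, 0.002, 2.768]
force: [-1.3, -0.9, 8.8]
gripper_width: 0.272
delta [0.7 1.  1.7] units -0.07 | at [451.2 -54.2  23.7] 158.6 w 24.0 F [-1.3 -0.9  8.8] t 14.45
```

```bash
python3 - <<'E'
from h import *
shot('wrist','7')
E
python3 go.py 451 -53 22 159
```

```text
delta [0.7 1.  1.7] units -0.07 | at [451.2 -54.2  23.7] 158.6 w 24.3 F [-1.4 -0.8  7.6] t 14.5
```

View pics/wrist7.png

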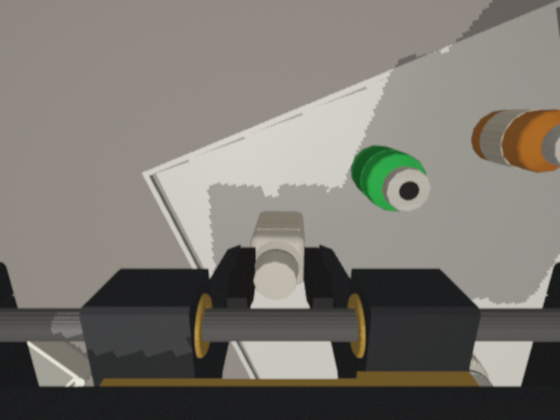

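The opening is 24 mm where I expected 28, so the pads seem to be on the rounded shoulder. I'll open, go 4.5 mm lower and regrasp.

```bash
python3 -m crank '30 0 0 0 0;45 0.5 0.8 0 0;45 0.5 0.8 0 0;45 0.5 0.8 2.5 0;45 0.5 0.8 5 0;45 0.5 0.8 5 0;45 0.5 0.8 5 0'
python3 go.py 451 -53 22 159
python3 -m crank '25 0 0 0 0;25 0 0 0 0;25 0 0 0 0;25 0 0 0 0;25 0 0 0 0;25 0 0 0 0;25 0 0 0 0' 15
python3 go.py 451 -53 22 159
```

```text
clock: 15.38
ee_pos: [0.4506, -0.0529, 0.0177]
eef_rot: [3.142, -0.0, 2.768]
force: [0.5, 0.4, 0.1]
gripper_width: 0.513
delta [-0.4  0.  -4.3] units -0.07 | at [450.6 -52.9  17.7] 158.6 w 45.2 F [0.5 0.4 0.1] t 15.38
clock: 16.25
ee_pos: [0.4507, -0.0529, 0.0179]
eef_rot: [-3.142, 0.0, 2.768]
force: [-0.3, -0.8, 1.3]
gripper_width: 0.314
delta [-0.3  0.  -4.1] units -0.07 | at [450.7 -52.9  17.9] 158.6 w 27.6 F [-0.3 -0.8  1.3] t 16.25
```

```bash
python3 -m crank '25 0 0 -20 0;25 0 0 -50 0;25 0 0 -90 0;25 0 0 -115 0;25 0 0 -115 0;25 0 0 -115 0'
python3 go.py 457.9 290.2 130 158.3
```

```text
clock: 17.0
ee_pos: [0.4501, -0.0527, 0.1318]
eef_rot: [3.142, -0.002, 2.768]
force: [0.1, -0.3, -0.7]
gripper_width: 0.314
delta [117.9 322.1   2. ] units 0.05 | at [450.1 -52.7 131.8] 158.6 w 27.7 F [ 0.1 -0.3 -0.7] t 17.0
```

```bash
python3 -m crank '25 15 40 0 0;25 32 90 0 0;25 50 140 0 0;25 68 190 0 0;25 86 240 0 0;25 104 285 0 0;25 114 310 0 0;25 118 322 0 0;25 118 322 0 0;25 118 322 0 0'
python3 go.py 457.9 290.2 18 158.3
python3 - <<'E'
from h import *
shot('wrist','8')
E
```

```text
clock: 18.25
ee_pos: [0.4585, 0.2889, 0.1325]
eef_rot: [-3.141, -0.0, 2.767]
force: [-0.1, 0.6, 0.1]
gripper_width: 0.315
delta [  0.9   1.1 114.5] units 0.04 | at [458.5 288.9 132.5] 158.5 w 27.7 F [-0.1  0.6  0.1] t 18.25
```

View pics/wrist8.png

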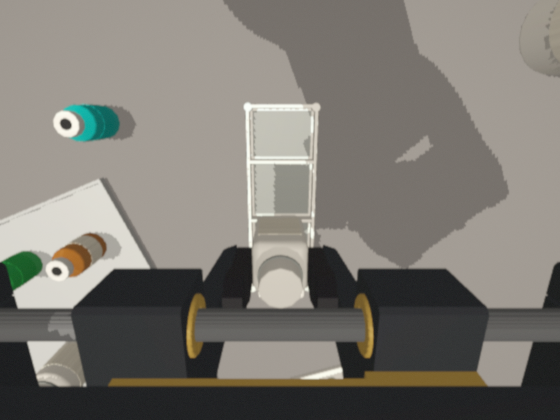

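```bash
python3 - <<'E'
from h import *
c=load('wrist8.npz')
print(w2px(c,np.array([[.4579,.2902,.003],[.4579,.2902,.11],[.4087,.3098,.003],[.5192,.2658,.003]])))
E
```

```text
[[280.80655766 189.6157163 ]
 [281.3770614  228.2438322 ]
 [281.06568553 134.52620834]
 [280.53531534 251.12868674]]
```

The middle compartment's target projects to (281,190), between its dividers at rows 160 and 215. Lowering.

```bash
python3 -m crank '25 0.9 0.9 40 0;25 0.9 0.9 75 0;25 0.9 0.9 98 0;25 0.9 0.9 107 0;25 0.9 0.9 111 0;25 0.9 0.9 112.5 0;25 0.9 0.9 113.5 0;25 0.9 0.9 114 0;25 0.9 0.9 114 0'
python3 go.py 457.9 290.2 17.9 158.3
```

```text
clock: 19.42
ee_pos: [0.4579, 0.2912, 0.019]
eef_rot: [3.141, 0.0, 2.768]
force: [-0.1, 0.4, -0.6]
gripper_width: 0.318
delta [-0.3 -0.9  1.1] units 0.05 | at [457.9 291.2  19. ] 158.6 w 28.0 F [-0.1  0.4 -0.6] t 19.43
```

```bash
python3 -m crank '25 0 -0.5 0.5 0;25 0 -0.5 1 0;25 0 -0.5 1.3 0;25 0 -0.5 1.3 0'
python3 go.py 457.9 290.2 17.9 158.3
```

```text
clock: 19.92
ee_pos: [0.4577, 0.2906, 0.0178]
eef_rot: [3.141, 0.0, 2.768]
force: [-1.2, -0.9, 4.4]
gripper_width: 0.315
delta [-0.3 -0.3 -0.1] units 0.05 | at [457.7 290.6  17.8] 158.6 w 27.7 F [-1.2 -0.9  4.4] t 19.93
```

```bash
python3 -m crank '29 0 0 0 0;32 0 0 0 0;38 0 0 0 0;45 0 0 0 0;45 0 0 0 0;45 0 0 -25 0;45 0 0 -60 0;45 0 0 -100 0;45 0 0 -110 0;45 0 0 -110 0'
python3 go.py 442.3 87 105 158.3
python3 - <<'E'
from h import *
shot('wrist','9')
E
```

```text
clock: 21.18
ee_pos: [0.4576, 0.2906, 0.1273]
eef_rot: [3.142, 0.0, 2.768]
force: [0.2, 0.8, -0.5]
gripper_width: 0.51
delta [ -60.1 -195.1   22.3] units 0.05 | at [457.6 290.6 127.3] 158.6 w 44.9 F [ 0.2  0.8 -0.5] t 21.18
```

View pics/wrist9.png

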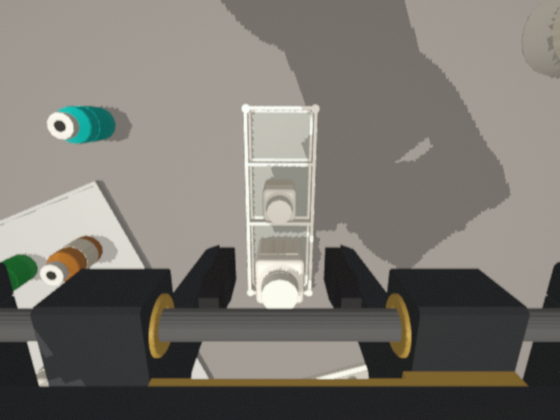

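The small square stands upright in the middle compartment at (279,200), and the large one still stands behind it at (280,275). Now the amber vial.

```bash
python3 -m crank '48 -12 -40 0 0;48 -28 -90 0 0;48 -44 -140 10 0;48 -56 -180 20 0;48 -60 -195 22 0;48 -60 -195 22 0;48 -60 -195 22 0'
python3 go.py 442.3 87 18 158.3
python3 - <<'E'
from h import *
p,d,c=shot('wrist','10')
P=cloud(c,d);m=(d>0)&(np.hypot(P[...,0]-.4423,P[...,1]-.087)<.03)&(P[...,2]>.052)&(P[...,2]<.07)
(x,y),r=cv2.minEnclosingCircle(P[m][:,:2].astype(np.float32));print(x,y,r,P[m][:,2].max())
E
```

```text
clock: 22.1
ee_pos: [0.4425, 0.0882, 0.1055]
eef_rot: [3.141, -0.0, 2.769]
force: [0.2, 0.1, -0.4]
gripper_width: 0.545
delta [-0.2 -1.2 87.5] units 0.06 | at [442.5  88.2 105.5] 158.6 w 48.0 F [ 0.2  0.1 -0.4] t 22.1
0.441332072019577 0.08721723407506943 0.010050361044704914 0.06109870455352478
```

View pics/wrist10.png

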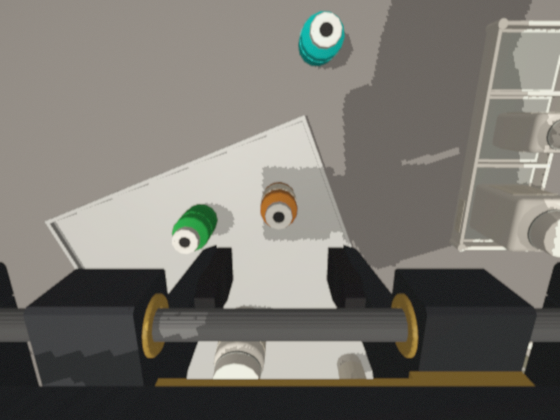

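The amber vial (279,210) is centred between the fingers; the green one (195,228) lies outside the left finger.

```bash
python3 -m crank '48 0 -1 30 0;48 0 -1 55 0;48 0 -1 75 0;48 0 -1 87.5 0;48 0 -1 87.5 0;48 0 -1 87.5 0'
python3 go.py 442.3 87 18 158.3
python3 -m crank '26 0 0 0 0;26 0 0 0 0;26 0 0 0 0;26 0 0 0 0;26 0 0 0 0;26 0 0 0 0;26 0 0 0 0' 15
python3 go.py 442.3 87 18 158.3
```

```text
clock: 22.9
ee_pos: [0.4424, 0.0865, 0.0186]
eef_rot: [3.141, 0.001, 2.768]
force: [0.8, 0.2, 0.1]
gripper_width: 0.545
delta [0.3 0.5 0.6] units 0.05 | at [442.4  86.5  18.6] 158.6 w 48.0 F [0.8 0.2 0.1] t 22.9
clock: 23.78
ee_pos: [0.4422, 0.0863, 0.0182]
eef_rot: [3.141, 0.0, 2.768]
force: [1.0, 0.7, 3.4]
gripper_width: 0.299
delta [0.1 0.7 0.2] units 0.05 | at [442.2  86.3  18.2] 158.6 w 26.3 F [1.  0.7 3.4] t 23.77
```

```bash
python3 - <<'E'
from h import *
p,d,c=shot('wrist','11')
P=cloud(c,d)
m=(d>0)&(np.hypot(P[...,0]-.4423,P[...,1]-.087)<.03)&(P[...,2]>.004)&(P[...,2]<.075)
X=P[m]
for z in np.arange(.004,.07,.004):
    q=X[(X[:,2]>=z)&(X[:,2]<z+.004)]
    if len(q)>3: print(round(z,3),len(q),np.round(q[:,:2].min(0),4),np.round(q[:,:2].max(0),4))
cv2.imwrite('pics/w11b.png',cv2.resize(p[150:330,180:380,::-1],None,fx=4,fy=3.3))
E
```

```text
0.004 1485 [0.4126 0.0575] [0.4603 0.1168]
0.008 82 [0.4263 0.0759] [0.4395 0.1019]
0.012 63 [0.4261 0.076 ] [0.441  0.1023]
0.016 101 [0.4259 0.0753] [0.4447 0.1023]
0.02 106 [0.4258 0.075 ] [0.4414 0.1022]
0.024 115 [0.4258 0.0753] [0.4444 0.1021]
0.028 154 [0.4257 0.076 ] [0.4441 0.1021]
0.032 155 [0.4259 0.0752] [0.4418 0.102 ]
0.036 136 [0.426  0.0759] [0.4418 0.1015]
0.04 186 [0.4259 0.0724] [0.4532 0.1014]
0.044 852 [0.4235 0.0692] [0.4545 0.1109]
0.048 478 [0.4221 0.0657] [0.453  0.1142]
0.052 391 [0.4218 0.065 ] [0.4546 0.1151]
0.056 1490 [0.4219 0.0652] [0.4536 0.1152]
0.06 419 [0.4217 0.0652] [0.4546 0.1156]
0.064 472 [0.4211 0.0651] [0.4547 0.1159]
0.068 478 [0.4215 0.065 ] [0.4545 0.1163]
```

View pics/w11b.png

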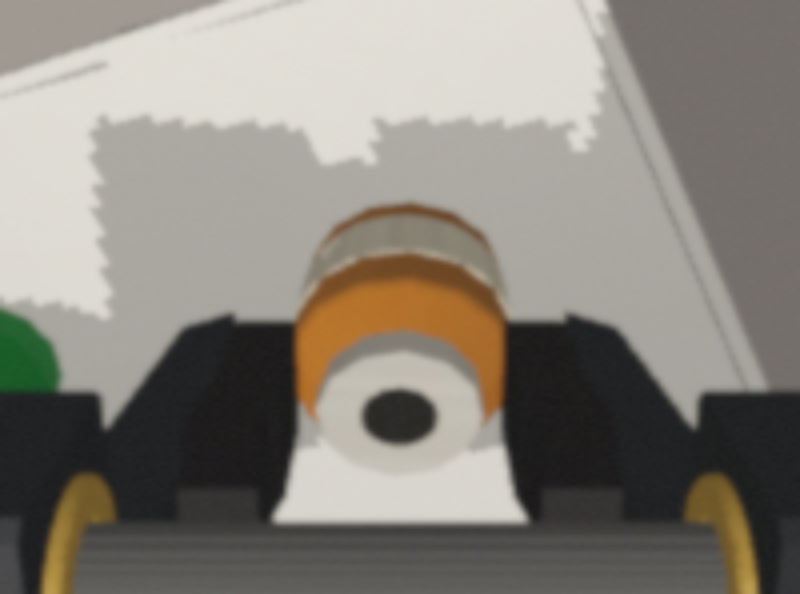

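```bash
python3 - <<'E'
from h import *
c=load('wrist11.npz');P=cloud(c,c['d']);a=np.deg2rad(158.6)
X=P[(c['d']>0)&(P[...,2]>.012)&(P[...,2]<.11)&(np.indices(c['d'].shape)[0]>200)]
dx=X[:,0]-.4422;dy=X[:,1]-.0863
s=dx*np.cos(a)+dy*np.sin(a);w=dx*np.sin(a)-dy*np.cos(a)
for z in np.arange(.012,.11,.004):
    for sg in(1,-1):
        q=(X[:,2]>=z)&(X[:,2]<z+.004)&(abs(s)<.014)&(sg*w>.008)&(sg*w<.062)
        if q.sum()>2: print(round(z*1000),sg,q.sum(),np.round(np.percentile(sg*w[q],[1,10,50,90,99])*1000,1),'s',np.round(np.percentile(s[q],[1,99])*1000,1))
E
```

```text
12 1 12 [ 9.1  9.6 12.2 13.8 14.3] s [ 7.1 13.5]
12 -1 51 [ 8.5 10.6 57.6 61.3 61.7] s [-13.5  13.3]
16 1 22 [ 8.3  8.9 11.1 14.6 15.3] s [ 3.9 14. ]
16 -1 82 [ 8.1 10.5 57.8 61.2 62. ] s [-13.7  13.5]
20 1 21 [ 8.2  9.2 11.4 13.9 14.4] s [ 6.6 13.9]
20 -1 76 [ 8.5 10.3 57.4 61.1 61.8] s [-13.8  13.4]
24 1 28 [ 8.4  9.  11.8 14.3 15.1] s [ 4.2 13.9]
24 -1 73 [ 8.3 10.2 57.8 60.9 61.8] s [-12.5  13.4]
28 1 31 [ 8.2  8.8 11.  14.3 14.8] s [ 3.9 13.9]
28 -1 82 [ 8.1  9.2 57.8 60.9 61.9] s [-10.4  13.7]
32 1 39 [ 8.   8.6 10.7 13.6 14.1] s [ 5.9 13.9]
32 -1 53 [ 8.3  9.5 14.1 61.4 61.9] s [-8.7 13.2]
36 1 28 [ 8.3  8.7 10.7 12.7 13.7] s [ 6.3 13.4]
36 -1 26 [ 8.3  8.6 10.4 37.4 61.7] s [-6.6 13.3]
40 1 35 [ 8.1  8.6 10.6 12.6 12.9] s [-2.4 13.7]
40 -1 40 [ 8.1  8.5 11.1 12.9 13.4] s [-5.6 13.6]
44 1 244 [ 8.   9.  11.5 16.4 21.7] s [-8.  12.6]
44 -1 265 [ 8.   9.  11.6 17.3 22.1] s [-7.  12.6]
48 1 162 [ 8.4  9.4 14.7 22.9 25.2] s [-1.5 11.7]
48 -1 139 [ 8.4  9.4 15.5 23.5 25.9] s [-0.6 11.6]
52 1 137 [ 8.2 12.7 17.1 24.6 26.4] s [-7.7 11.7]
52 -1 142 [ 8.1 13.2 18.3 25.2 26.7] s [-7.4 1
[... 727 characters left out ...]
13.6 19.8 25.7 27. ] s [ 5.6 11.9]
84 -1 237 [13.3 14.1 20.5 26.3 27.7] s [ 5.6 11.9]
88 1 412 [12.7 13.5 17.9 23.7 26.1] s [ 5.2 11.8]
88 -1 411 [13.3 14.1 18.4 24.2 26.5] s [ 5.1 11.9]
92 1 127 [19.9 20.1 21.8 24.5 25.3] s [-9.9 12.2]
92 -1 126 [20.5 20.7 22.3 25.  25.8] s [-10.2  11.9]
96 1 110 [19.9 20.  20.4 23.3 23.8] s [-10.3  12.3]
96 -1 108 [20.5 20.6 21.2 23.9 24.7] s [-9.8 12.2]
100 1 64 [19.8 19.9 20.1 20.2 20.4] s [-9.8  0.7]
100 -1 68 [20.4 20.6 20.7 20.9 20.9] s [-9.8  1.1]
104 1 106 [19.9 20.  20.1 20.3 20.4] s [-10.3   4.4]
104 -1 97 [20.5 20.5 20.7 20.8 20.9] s [-10.9   4.6]
108 1 51 [19.9 20.  20.1 20.2 20.4] s [-7.8  6.5]
108 -1 63 [20.4 20.5 20.7 20.8 21. ] s [-8.5  5.9]
```

```bash
python3 - <<'E'
from h import *
c=load('wrist11.npz');a=np.deg2rad(158.6)
ex=np.array([np.cos(a),np.sin(a),0]);ey=np.array([np.sin(a),-np.cos(a),0])
o=np.array([.4422,.0863,0])
for z in(.018,.03,.044,.06):
  for w in(.013,.022): print(z,w,w2px(c,o+ex*.011+ey*w+np.array([0,0,z])))
P=cloud(c,c['d'])
for u in(336,330,340,350): print(u,[ (v,np.round(P[v,u]*1000,0).tolist()) for v in range(235,300,8)])
E
```

```text
0.018 0.013 [302.20401075 225.74844811]
0.018 0.022 [317.64291017 225.72806244]
0.03 0.013 [303.72164962 233.39242223]
0.03 0.022 [320.18504596 233.37061684]
0.044 0.013 [305.76816334 243.70020897]
0.044 0.022 [323.61307434 243.67647592]
0.06 0.013 [308.57222763 257.82359175]
0.06 0.022 [328.31003536 257.79719289]
336 [(235, [456.0, 119.0, 4.0]), (243, [461.0, 118.0, 4.0]), (251, [467.0, 116.0, 3.0]), (259, [441.0, 114.0, 62.0]), (267, [440.0, 113.0, 70.0]), (275, [440.0, 112.0, 76.0]), (283, [440.0, 111.0, 82.0]), (291, [439.0, 110.0, 88.0]), (299, [440.0, 109.0, 92.0])]
330 [(235, [455.0, 116.0, 3.0]), (243, [459.0, 114.0, 4.0]), (251, [440.0, 113.0, 53.0]), (259, [440.0, 111.0, 62.0]), (267, [440.0, 110.0, 69.0]), (275, [441.0, 109.0, 73.0]), (283, [440.0, 108.0, 81.0]), (291, [440.0, 107.0, 86.0]), (299, [440.0, 107.0, 90.0])]
340 [(235, [457.0, 122.0, 4.0]), (243, [462.0, 120.0, 4.0]), (251, [467.0, 118.0, 4.0]), (259, [442.0, 116.0, 61.0]), (267, [441.0, 114.0, 69.0]), (275, [441.0, 113.0, 76.0]), (283, [440.0, 112.0, 82.0]), (291, [439.0, 111.0, 89.0]), (299, [439.0, 110.0, 94.0])]
350 [(235, [459.0, 128.0, 5.0]), (243, [465.0, 126.0, 3.0]), (251, [470.0, 124.0, 3.0]), (259, [475.0, 122.0, 4.0]), (267, [480.0, 121.0, 4.0]), (275, [486.0, 119.0, 4.0]), (283, [441.0, 116.0, 83.0]), (291, [441.0, 114.0, 89.0]), (299, [441.0, 113.0, 94.0])]
```

The depth image shows the finger ends at about z = 44 mm while the nominal TCP is at 18. So the fingers really end about 25 mm above the nominal TCP and were pinching the shoulder, which explains the narrow openings. I'll open, lower in steps and check the tip height by camera.

```bash
python3 -m crank '32 0 0 0 0;40 0 0 0 0;48 0 0.5 0 0;48 0 0.5 0 0;48 0 0.5 4 0;48 0 0.5 8 0;48 0 0.5 8 0'
cat > tip.py <<'E'
import sys
from h import *
from station import get_state
s=get_state();p,d,c=shot('wrist',sys.argv[1]);P=cloud(c,d)
o=np.array(s['ee_pos']);a=s['eef_rot'][2]
v=np.indices(d.shape)[0]
X=P[(d>0)&(P[...,2]>o[2]-.03)&(P[...,2]<o[2]+.1)&(P[...,2]>.007)&(v<300)]-o
sx=X[:,0]*np.cos(a)+X[:,1]*np.sin(a);w=X[:,0]*np.sin(a)-X[:,1]*np.cos(a)
hw=s['gripper_width']*.0881/2
for sg in(1,-1):
    q=(abs(sx)<.012)&(sg*w>hw-.001)&(sg*w<hw+.012)
    print(sg,'width',hw*2,'lowest finger z rel TCP (mm)',np.round(np.sort(X[q][:,2])[[0,3,10,30]]*1000,1),'TCPz',o[2]*1000)
E
python3 tip.py 12
```

```text
clock: 24.7
ee_pos: [0.4419, 0.0867, 0.0097]
eef_rot: [-3.141, -0.001, 2.768]
force: [-0.4, -0.2, -0.8]
gripper_width: 0.545
1 width 0.04800018136641371 lowest finger z rel TCP (mm) [26.8 27.2 27.8 28.6] TCPz 9.66776625768094
-1 width 0.04800018136641371 lowest finger z rel TCP (mm) [27.1 27.5 27.8 28.8] TCPz 9.66776625768094
```

View pics/wrist12.png

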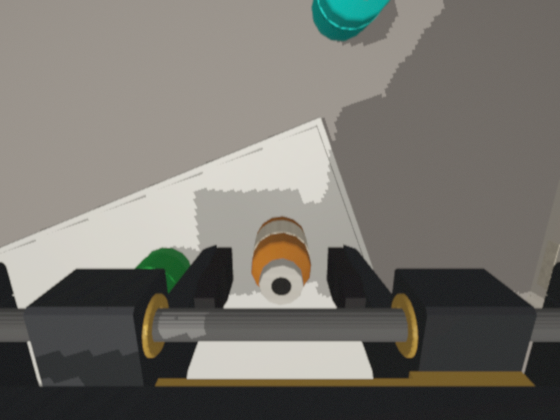

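The tips are 26.5 mm above the nominal TCP. The vial is centred at (281,265), with the green one clear of the left finger. I'll lower another 12 mm, slowly and watching the force.

```bash
python3 -m crank '48 0.3 0.3 3 0;48 0.3 0.3 6 0;48 0.3 0.3 9 0;48 0.3 0.3 12 0;48 0.3 0.3 12 0'
python3 go.py 442.3 87 -2 158.3
python3 -m crank '26 0 0 0 0;26 0 0 0 0;26 0 0 0 0;26 0 0 0 0;26 0 0 0 0;26 0 0 0 0;26 0 0 0 0' 15
python3 go.py 442.3 87 -2 158.3; python3 tip.py 13
```

```text
clock: 25.38
ee_pos: [0.4419, 0.0871, -0.0022]
eef_rot: [-3.141, -0.001, 2.768]
force: [0.2, -0.2, -0.2]
gripper_width: 0.543
delta [-0.4  0.  -0.2] units 0.05 | at [441.9  87.1  -2.2] 158.6 w 47.8 F [ 0.2 -0.2 -0.2] t 25.38
clock: 26.25
ee_pos: [0.4421, 0.0871, -0.0019]
eef_rot: [3.142, 0.0, 2.768]
force: [0.1, 0.6, 1.8]
gripper_width: 0.332
delta [-0.3 -0.   0.1] units 0.05 | at [442.1  87.1  -1.9] 158.6 w 29.3 F [0.1 0.6 1.8] t 26.25
1 width 0.02927269793540375 lowest finger z rel TCP (mm) [17.3 23.4 27.5 29. ] TCPz -1.8925093097232337
-1 width 0.02927269793540375 lowest finger z rel TCP (mm) [10.7 17.  25.6 28.6] TCPz -1.8925093097232337
```

```bash
python3 -m crank '26 0 0 -15 0;26 0 0 -45 0;26 0 0 -85 0;26 0 0 -112 0;26 0 0 -112 0;26 0 0 -112 0'
python3 go.py 408.7 309.8 110 158.3
```

```text
clock: 27.05
ee_pos: [0.4414, 0.0871, 0.1091]
eef_rot: [-3.141, -0.002, 2.768]
force: [-0.2, -0.5, -1.0]
gripper_width: 0.336
delta [111.8 195.3  -0.8] units 0.05 | at [441.4  87.1 109.1] 158.6 w 29.6 F [-0.2 -0.5 -1. ] t 27.05
```

```bash
python3 -m crank '26 20 35 0 0;26 46 80 0 0;26 72 126 0 0;26 96 168 0 0;26 108 188 0 0;26 112 195 0 0;26 112 195 0 0;26 112 195 0 0'
python3 go.py 408.7 309.8 -2 158.3
python3 - <<'E'
from h import *
p,d,c=shot('wrist','14')
print(w2px(c,np.array([[.4087,.3098,.003],[.4579,.2902,.068]])))
E
```

```text
clock: 28.05
ee_pos: [0.4091, 0.3086, 0.1098]
eef_rot: [-3.141, -0.0, 2.767]
force: [-0.5, 0.2, -0.6]
gripper_width: 0.336
delta [  0.8   1.  111.8] units 0.04 | at [409.1 308.6 109.8] 158.5 w 29.6 F [-0.5  0.2 -0.6] t 28.05
[[280.86084297 195.70246999]
 [280.86536481 284.32340979]]
```

View pics/wrist14.png

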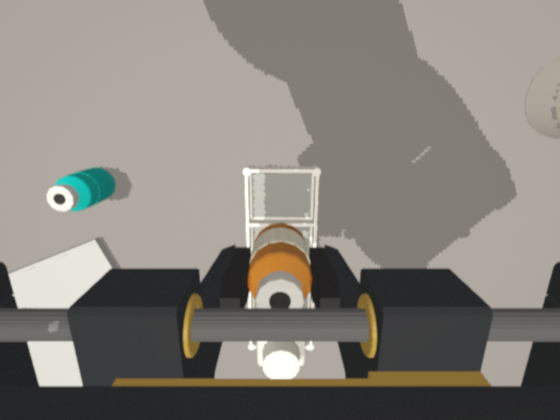

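The target projects to (281,196), the centre of the smallest compartment (rows 170-222). The vial is centred over it.

```bash
python3 -m crank '26 0.9 0.9 40 0;26 0.9 0.9 75 0;26 0.9 0.9 96 0;26 0.9 0.9 105 0;26 0.9 0.9 108 0;26 0.9 0.9 109.5 0;26 0.9 0.9 110.5 0;26 0.9 0.9 110.5 0'
python3 go.py 408.7 309.8 -1.9 158.3
```

```text
clock: 29.1
ee_pos: [0.4085, 0.3108, -0.0001]
eef_rot: [3.141, 0.0, 2.768]
force: [-0.0, -0.3, -0.5]
gripper_width: 0.339
delta [-0.5 -0.9  1.8] units 0.05 | at [ 4.085e+02  3.108e+02 -1.000e-01] 158.6 w 29.8 F [-0.  -0.3 -0.5] t 29.1
```

```bash
python3 -m crank '26 0 -0.5 0.7 0;26 0 -0.5 1.3 0;26 0 -0.5 1.9 0;26 0 -0.5 1.9 0'
python3 go.py 408.7 309.8 -1.9 158.3
```

```text
clock: 29.6
ee_pos: [0.4082, 0.3103, -0.0019]
eef_rot: [3.141, 0.0, 2.768]
force: [-1.4, -0.6, 5.3]
gripper_width: 0.335
delta [-0.6 -0.3 -0. ] units 0.05 | at [408.2 310.3  -1.9] 158.6 w 29.5 F [-1.4 -0.6  5.3] t 29.6
```

```bash
python3 -m crank '30 0 0 0 0;33 0 0 0 0;38 0 0 0 0;44 0 0 0 0;44 0 0 0 0;44 0 0 -25 0;44 0 0 -60 0;44 0 0 -100 0;44 0 0 -120 0;44 0 0 -120 0'
python3 go.py 553.4 7.2 118 111.9
python3 - <<'E'
from h import *
from station import get_state
s=get_state();o=np.array(s['ee_pos']);a=s['eef_rot'][2]
p,d,c=shot('wrist','15');P=cloud(c,d)-o
for v in(300,312,318,325,332,338,345,360,380,390): 
    X=P[v,280];print(v,np.round(np.array([X[0]*np.cos(a)+X[1]*np.sin(a),X[0]*np.sin(a)-X[1]*np.cos(a),X[2]])*1000), d[v,280])
E
```

```text
clock: 30.85
ee_pos: [0.4087, 0.3105, 0.1187]
eef_rot: [3.14, 0.002, 2.768]
force: [-0.5, 0.3, -0.3]
gripper_width: 0.5
delta [-245.4 -229.6    0.7] units 7.78 | at [408.7 310.5 118.7] 158.6 w 44.1 F [-0.5  0.3 -0.3] t 30.85
300 [-98.   0. -90.] 0.3027743
312 [ 27.  -0. 105.] 0.07926137
318 [ 28.  -0. 109.] 0.07497436
325 [ 26.  -0. 108.] 0.07652044
332 [ 24.  -0. 109.] 0.07611166
338 [ 23.  -0. 109.] 0.07667585
345 [-106.    0.  -39.] 0.25594014
360 [-120.    0.  -39.] 0.25952885
380 [ 19.  -0. 118.] 0.069417104
390 [ 24.  -0. 125.] 0.06093798
```

View pics/wrist15.png

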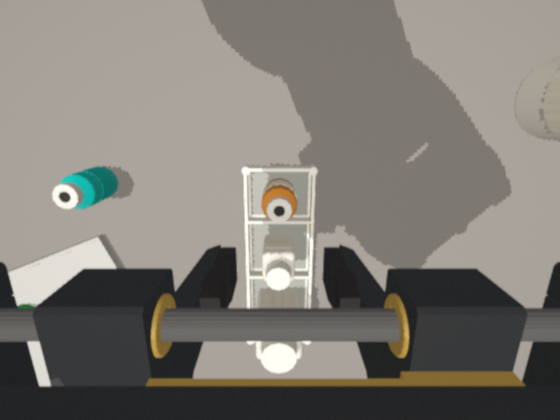

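All three bottles stand in the three-tray: vial (280,205), small square (278,265), large square (279,345). The rod sits about 105 mm above the TCP, so taller bottles have clearance. Now the round bottle.

```bash
python3 -m crank '64 -35 -33 0 1;64 -72 -68 0 2;64 -110 -103 0 3;64 -148 -138 0 4;64 -186 -174 0 5;64 -222 -208 0 6.2;64 -245 -230 0 7.4;64 -245 -230 0 7.8;64 -245 -230 0 7.8;64 -245 -230 0 7.8'
python3 go.py 553.4 7.2 2 111.9
python3 - <<'E'
from h import *
p,d,c=shot('wrist','16')
P=cloud(c,d);m=(d>0)&(np.hypot(P[...,0]-.5534,P[...,1]-.0072)<.035)&(P[...,2]>.074)&(P[...,2]<.085)
(x,y),r=cv2.minEnclosingCircle(P[m][:,:2].astype(np.float32));print(x,y,r,P[m][:,2].max())
E
```

```text
clock: 32.15
ee_pos: [0.5519, 0.0071, 0.1169]
eef_rot: [-3.14, -0.001, 1.952]
force: [1.0, 0.2, -0.5]
gripper_width: 0.728
delta [ -0.5   1.5 114.9] units -0.01 | at [551.9   7.1 116.9] 111.9 w 64.1 F [ 1.   0.2 -0.5] t 32.15
0.5527572631835938 0.007042387966066599 0.01911786012351513 0.08028615467551127
```

View pics/wrist16.png

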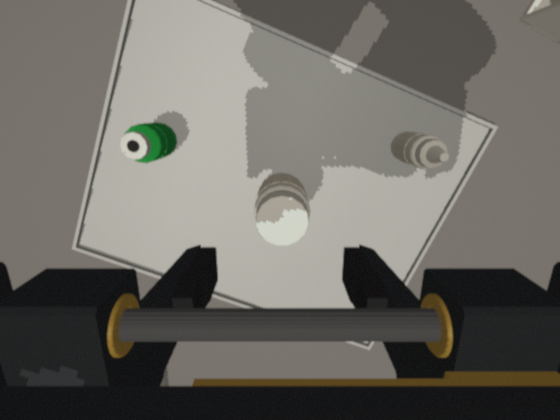

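The round bottle (282,215) is centred, with the dropper (425,150) and green vial (148,142) well clear. Descending.

```bash
python3 -m crank '64 -0.5 1 40 0;64 -0.5 1 70 0;64 -0.5 1 95 0;64 -0.5 1 110 0;64 -0.5 1 114 0;64 -0.5 1 114 0;64 -0.5 1 114 0'
python3 go.py 553.4 7.2 2 111.9
python3 -m crank '39 0 0 0 0;39 0 0 0 0;39 0 0 0 0;39 0 0 0 0;39 0 0 0 0;39 0 0 0 0;39 0 0 0 0;39 0 0 0 0' 18
python3 go.py 553.4 7.2 2 111.9
```

```text
clock: 33.08
ee_pos: [0.5539, 0.0065, 0.0044]
eef_rot: [3.14, 0.001, 1.951]
force: [-0.3, -0.1, -0.1]
gripper_width: 0.729
delta [ 0.8 -0.3  2.4] units -0.02 | at [553.9   6.5   4.4] 111.8 w 64.2 F [-0.3 -0.1 -0.1] t 33.08
clock: 34.08
ee_pos: [0.5536, 0.0065, 0.0039]
eef_rot: [3.141, 0.0, 1.951]
force: [-1.3, 0.2, 4.5]
gripper_width: 0.492
delta [0.7 0.1 1.9] units -0.02 | at [553.6   6.5   3.9] 111.8 w 43.4 F [-1.3  0.2  4.5] t 34.08
```

```bash
python3 -m crank '39 0 0 -15 0;39 0 0 -45 0;39 0 0 -85 0;39 0 0 -112 0;39 0 0 -112 0;39 0 0 -112 0'
python3 go.py 505.7 -316.8 115 111.9
```

```text
clock: 34.83
ee_pos: [0.5528, 0.0067, 0.1146]
eef_rot: [-3.14, -0.001, 1.951]
force: [0.3, -0.1, -1.3]
gripper_width: 0.495
delta [-282.9 -163.8   -0.4] units -0.02 | at [552.8   6.7 114.6] 111.8 w 43.6 F [ 0.3 -0.1 -1.3] t 34.83
```

```bash
python3 -m crank '39 -30 -17 0 0;39 -75 -43 0 0;39 -120 -70 0 0;39 -165 -96 0 0;39 -210 -122 0 0;39 -250 -145 0 0;39 -274 -158 0 0;39 -283 -164 0 0;39 -283 -164 0 0;39 -283 -164 0 0'
python3 go.py 505.7 -316.8 4 111.9
python3 - <<'E'
from h import *
p,d,c=shot('wrist','17')
print(w2px(c,np.array([[.5057,-.3168,.003],[.4829,-.2602,.003]])))
E
```

```text
clock: 36.08
ee_pos: [0.5064, -0.3158, 0.1154]
eef_rot: [-3.141, -0.001, 1.952]
force: [-0.7, 0.3, -1.3]
gripper_width: 0.49
delta [ -0.8  -1.  111.4] units -0.01 | at [ 506.4 -315.8  115.4] 111.9 w 43.2 F [-0.7  0.3 -1.3] t 36.08
[[279.16361296 195.43635455]
 [278.96718501 128.13169401]]
```

View pics/wrist17.png

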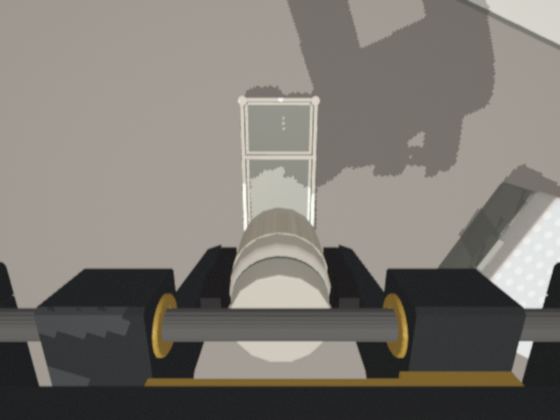

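The two-tray sits squarely beneath (columns 242-317, divider at row 155). The larger-compartment target is at (279,195). Lowering.

```bash
python3 -m crank '39 -0.8 -0.9 40 0;39 -0.8 -0.9 75 0;39 -0.8 -0.9 96 0;39 -0.8 -0.9 105 0;39 -0.8 -0.9 108 0;39 -0.8 -0.9 109.5 0;39 -0.8 -0.9 110 0;39 -0.8 -0.9 110 0'
python3 go.py 505.7 -316.8 3.9 111.9
python3 -m crank '39 0 0 0.5 0;39 0 0 1 0;39 0 0 1 0'
python3 go.py 505.7 -316.8 3.9 111.9
```

```text
clock: 37.12
ee_pos: [0.5059, -0.3183, 0.0061]
eef_rot: [3.141, 0.001, 1.951]
force: [-0.0, 0.1, -0.0]
gripper_width: 0.493
delta [1.4 0.4 2.2] units -0.02 | at [ 505.9 -318.3    6.1] 111.8 w 43.4 F [-0.   0.1 -0. ] t 37.12
clock: 37.5
ee_pos: [0.5057, -0.3182, 0.0046]
eef_rot: [-3.142, -0.0, 1.951]
force: [-0.1, 1.2, -0.9]
gripper_width: 0.495
delta [1.3 0.5 0.7] units -0.02 | at [ 505.7 -318.2    4.6] 111.8 w 43.6 F [-0.1  1.2 -0.9] t 37.5
```

```bash
python3 -m crank '39 0.5 0 0.5 0;39 0.5 0 1 0;39 0.5 0 1 0'
python3 go.py 505.7 -316.8 3.9 111.9
```

```text
clock: 37.88
ee_pos: [0.5055, -0.3177, 0.0039]
eef_rot: [3.142, 0.0, 1.951]
force: [-2.1, 0.5, 4.3]
gripper_width: 0.491
delta [0.7 0.5 0. ] units -0.02 | at [ 505.5 -317.7    3.9] 111.8 w 43.3 F [-2.1  0.5  4.3] t 37.88
```

Contact. Releasing, then on to the dropper.

```bash
python3 -m crank '44 0 0 0 0;47 0 0 0 0;52 0 0 0 0;60 0 0 0 0;60 0 0 0 0;60 0 0 -25 0;60 0 0 -60 0;60 0 0 -100 0;60 0 0 -120 0;60 0 0 -120 0'
python3 go.py 638.5 89.5 120 111.9
python3 - <<'E'
from h import *
shot('wrist','18')
E
```

```text
clock: 39.12
ee_pos: [0.506, -0.318, 0.1249]
eef_rot: [3.14, 0.003, 1.951]
force: [-0.5, -0.2, -1.0]
gripper_width: 0.682
delta [329.2 274.4   4.3] units -0.02 | at [ 506.  -318.   124.9] 111.8 w 60.1 F [-0.5 -0.2 -1. ] t 39.12
```

View pics/wrist18.png

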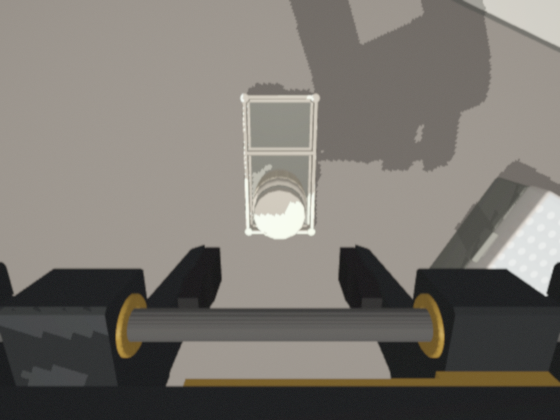

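The round bottle stands in the larger compartment (279,205).

```bash
python3 -m crank '46 35 29 0 0;46 80 67 0 0;46 125 104 0 0;46 170 142 0 0;46 215 179 0 0;46 260 217 0 0;46 300 250 0 0;46 322 268 0 0;46 329 274 4 0;46 329 274 4 0'
python3 -m crank '46 0 0 0 0;46 0 0 0 0'
python3 go.py 638.5 89.5 0 111.9
python3 - <<'E'
from h import *
p,d,c=shot('wrist','19')
P=cloud(c,d);m=(d>0)&(np.hypot(P[...,0]-.6385,P[...,1]-.0895)<.03)
for lo,hi in((.06,.085),(.068,.085),(.073,.085),(.045,.055)):
    X=P[m&(P[...,2]>lo)&(P[...,2]<hi)]
    (x,y),r=cv2.minEnclosingCircle(X[:,:2].astype(np.float32));print(lo,x,y,r,X[:,2].max())
E
```

```text
clock: 40.42
ee_pos: [0.6372, 0.0892, 0.1181]
eef_rot: [-3.139, -0.001, 1.951]
force: [-0.1, -1.9, -1.1]
gripper_width: 0.518
clock: 40.67
ee_pos: [0.6378, 0.0884, 0.1198]
eef_rot: [3.142, 0.0, 1.95]
force: [0.8, 0.1, 0.3]
gripper_width: 0.523
delta [  0.7   1.1 119.8] units -0.03 | at [637.8  88.4 119.8] 111.7 w 46.0 F [0.8 0.1 0.3] t 40.67
0.06 0.6375786066055298 0.09002310037612915 0.009862586855888367 0.077236125936543
0.068 0.6375260353088379 0.09014010429382324 0.004644403234124184 0.077236125936543
0.073 0.6374161243438721 0.09032472968101501 0.0038123130798339844 0.077236125936543
0.045 0.6375552415847778 0.08996909111738205 0.012996789067983627 0.05491061186568307
```

View pics/wrist19.png

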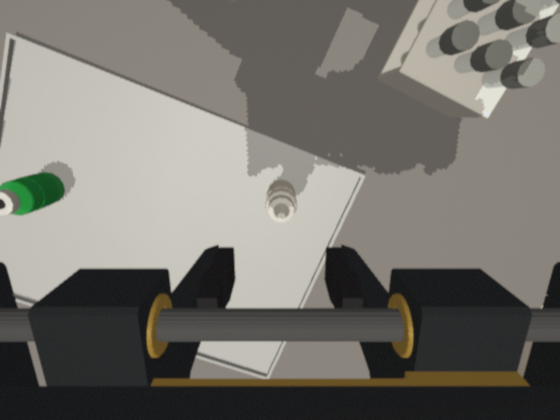

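```bash
python3 -m crank '46 1.2 0.3 40 0;46 1.2 0.3 75 0;46 1.2 0.3 100 0;46 1.2 0.3 115 0;46 1.2 0.3 120 0;46 1.2 0.3 120 0;46 1.2 0.3 120 0'
python3 go.py 637.8 89.8 -2 111.9
python3 -m crank '22 0 0 0 0;22 0 0 0 0;22 0 0 0 0;22 0 0 0 0;22 0 0 0 0;22 0 0 0 0;22 0 0 0 0;22 0 0 0 0' 12
python3 go.py 637.8 89.8 -2 111.9
```

```text
clock: 41.6
ee_pos: [0.6382, 0.0907, 0.0006]
eef_rot: [3.14, 0.001, 1.951]
force: [0.6, 0.2, -0.2]
gripper_width: 0.52
delta [-0.7 -0.7  2.6] units -0.02 | at [6.382e+02 9.070e+01 6.000e-01] 111.8 w 45.9 F [ 0.6  0.2 -0.2] t 41.6
clock: 42.6
ee_pos: [0.6378, 0.0907, -0.0001]
eef_rot: [3.141, 0.0, 1.951]
force: [0.5, 0.4, 5.1]
gripper_width: 0.288
delta [-0.9 -0.4  1.9] units -0.02 | at [ 6.378e+02  9.070e+01 -1.000e-01] 111.8 w 25.4 F [0.5 0.4 5.1] t 42.6
```

```bash
python3 -m crank '22 0 0 -15 0;22 0 0 -45 0;22 0 0 -85 0;22 0 0 -118 0;22 0 0 -118 0;22 0 0 -118 0'
python3 go.py 482.9 -260.2 115 111.9
```

```text
clock: 43.35
ee_pos: [0.637, 0.0908, 0.1165]
eef_rot: [-3.14, -0.001, 1.951]
force: [0.2, 0.3, -0.8]
gripper_width: 0.287
delta [-268.7 -273.3    1.8] units -0.02 | at [637.   90.8 116.5] 111.8 w 25.3 F [ 0.2  0.3 -0.8] t 43.35
```

```bash
python3 -m crank '22 -28 -28 0 0;22 -66 -67 0 0;22 -104 -106 0 0;22 -142 -145 0 0;22 -180 -183 0 0;22 -218 -222 0 0;22 -248 -252 0 0;22 -264 -268 0 0;22 -269 -273 0 0;22 -269 -273 0 0'
python3 -m crank '22 0 0 0 0;22 0 0 0 0'
python3 go.py 482.9 -260.2 0 111.9
python3 - <<'E'
from h import *
p,d,c=shot('wrist','20')
print(w2px(c,np.array([[.5057,-.3168,.003],[.4829,-.2602,.003]])))
E
```

```text
clock: 44.6
ee_pos: [0.4838, -0.2599, 0.1169]
eef_rot: [-3.141, -0.002, 1.951]
force: [-0.3, 0.2, 0.3]
gripper_width: 0.296
clock: 44.85
ee_pos: [0.4843, -0.2596, 0.1176]
eef_rot: [-3.142, -0.0, 1.952]
force: [-0.1, -0.6, -0.4]
gripper_width: 0.289
delta [-1.000e-01 -1.500e+00  1.176e+02] units -0.01 | at [ 484.3 -259.6  117.6] 111.9 w 25.5 F [-0.1 -0.6 -0.4] t 44.85
[[278.77693034 253.57641899]
 [278.57428572 194.12163312]]
```

View pics/wrist20.png

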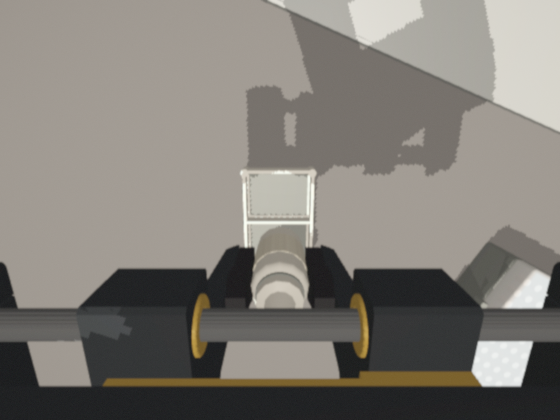

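The smaller compartment spans rows 172-218, and its target is at (279,194). Lowering.

```bash
python3 -m crank '22 -0.1 -1.3 40 0;22 -0.1 -1.3 75 0;22 -0.1 -1.3 98 0;22 -0.1 -1.3 109 0;22 -0.1 -1.3 113 0;22 -0.1 -1.3 115 0;22 -0.1 -1.3 116 0;22 -0.1 -1.3 116.5 0;22 -0.1 -1.3 116.5 0'
python3 go.py 482.9 -260.2 0 111.9
python3 -m crank '22 0 0 0.5 0;22 0 0 1 0;22 0 0 1 0'
python3 go.py 482.9 -260.2 0 111.9
```

```text
clock: 46.02
ee_pos: [0.4829, -0.261, 0.0014]
eef_rot: [3.141, 0.0, 1.951]
force: [0.1, 0.3, -0.3]
gripper_width: 0.29
delta [0.8 0.3 1.4] units -0.02 | at [ 482.9 -261.     1.4] 111.8 w 25.6 F [ 0.1  0.3 -0.3] t 46.02
clock: 46.4
ee_pos: [0.4828, -0.2609, 0.0001]
eef_rot: [-3.142, -0.0, 1.951]
force: [-0.2, -0.4, 0.2]
gripper_width: 0.291
delta [0.7 0.3 0.1] units -0.02 | at [ 4.828e+02 -2.609e+02  1.000e-01] 111.8 w 25.6 F [-0.2 -0.4  0.2] t 46.4
```

```bash
python3 -m crank '22 0 0 0.5 0;22 0 0 1 0;22 0 0 1 0'
python3 go.py 482.9 -260.2 0 111.9
```

```text
clock: 46.78
ee_pos: [0.483, -0.2611, -0.0002]
eef_rot: [3.141, 0.001, 1.951]
force: [-1.4, 1.3, 7.2]
gripper_width: 0.286
delta [ 0.8  0.3 -0.2] units -0.02 | at [ 4.830e+02 -2.611e+02 -2.000e-01] 111.8 w 25.2 F [-1.4  1.3  7.2] t 46.77
```

Contact. Releasing, rising, and moving up and back for a final check.

```bash
python3 -m crank '26 0 0 0 0;29 0 0 0 0;34 0 0 0 0;44 0 0 0 0;44 0 0 0 0;44 0 0 -25 0;44 0 0 -60 0;44 0 0 -110 0;44 0 0 -150 0;44 0 0 -150 0'
python3 -m crank '60 -40 0 -10 0;60 -90 0 -10 0;60 -110 0 -20 0;60 -110 0 -20 0;60 -110 0 -20 0;60 -110 0 -20 0'
cat > fin.py <<'E'
from h import *
shot('wrist','21')
for n in('top','scene'):
    p,d,c=shot(n,'9');P=cloud(c,d)
    for k,a in {'large':(.5192,.2658),'small':(.4579,.2902),'vial':(.4087,.3098),'round':(.5057,-.3168),'dropper':(.4829,-.2602)}.items():
        m=(d>0)&(np.hypot(P[...,0]-a[0],P[...,1]-a[1])<.03)&(P[...,2]>.02)&(P[...,2]<.1);X=P[m]
        zt=np.percentile(X[:,2],99);T=X[X[:,2]>zt-.006]
        print(n,k,'ztop',round(float(zt),4),'top xy',np.round(T[:,:2].mean(0),4),'target',a)
p=cv2.imread('pics/scene9.png');cv2.imwrite('pics/scene9z.png',cv2.resize(p[120:320,60:440],None,fx=2.1,fy=2.1,interpolation=cv2.INTER_CUBIC))
E
python3 fin.py
```

```text
clock: 48.02
ee_pos: [0.4838, -0.2617, 0.152]
eef_rot: [3.139, 0.005, 1.951]
force: [-0.5, -0.5, -1.8]
gripper_width: 0.494
clock: 48.78
ee_pos: [0.5234, -0.362, 0.1688]
eef_rot: [-3.141, -0.001, 1.952]
force: [-0.8, 0.4, -0.2]
gripper_width: 0.68
top large ztop 0.0854 top xy [0.5183 0.2662] target (0.5192, 0.2658)
top small ztop 0.0729 top xy [0.4583 0.29  ] target (0.4579, 0.2902)
top vial ztop 0.0642 top xy [0.4079 0.3085] target (0.4087, 0.3098)
top round ztop 0.0825 top xy [ 0.5053 -0.3155] target (0.5057, -0.3168)
top dropper ztop 0.0765 top xy [ 0.4831 -0.2608] target (0.4829, -0.2602)
scene large ztop 0.0817 top xy [0.5211 0.2653] target (0.5192, 0.2658)
scene small ztop 0.0704 top xy [0.4589 0.2889] target (0.4579, 0.2902)
scene vial ztop 0.061 top xy [0.4089 0.3087] target (0.4087, 0.3098)
scene round ztop 0.0795 top xy [ 0.5065 -0.3166] target (0.5057, -0.3168)
scene dropper ztop 0.0744 top xy [ 0.4837 -0.2623] target (0.4829, -0.2602)
```

View pics/scene9z.png

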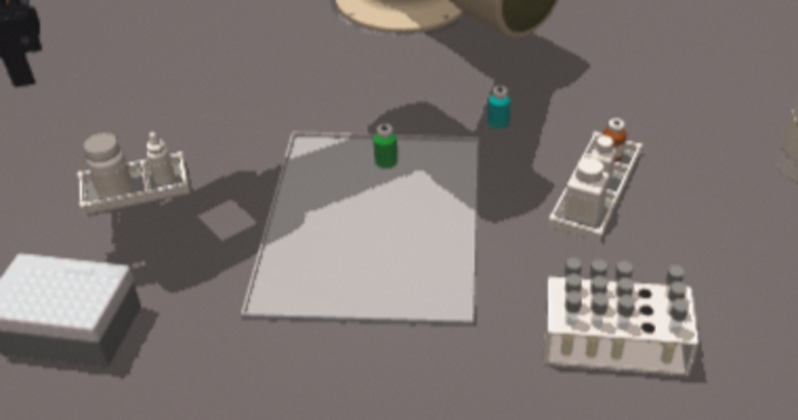

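View pics/wrist21.png

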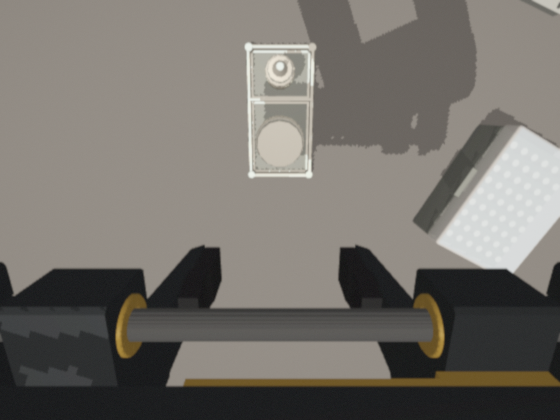

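The pictures show all five standing in their compartments. In the wrist view the dropper is at (280,68) and the round bottle at (280,142). In the scene view the large square, small square and amber vial stand in the three-tray, and the bystanders haven't moved. Top heights match the starting ones, so nothing is tilted. Handing in.

```bash
python3 -c "
from station import workorder
print(workorder.hand_in())"
```

```text
the job is handed in; nothing more can be done
None
```

Both reagent sets are made up and the job is handed in, at about 49 s of the 141 s allowed. The hand-in reported no verdict.

**What was done:** In order, I placed the large square, small square and amber vial in the three-tray, then the round bottle and dropper in the two-tray. Each was lowered until it just touched the compartment floor (about 4–7 N) before I opened the fingers.

**Last checks:**
- **Positions:** the top and scene cameras put all five caps within about 2 mm of their compartment centres.
- **Upright:** cap heights match the starting ones to within 1 mm, except the dropper's. Its pointed tip read 1–5 mm lower, most likely because few pixels fall on the tip; the pictures show it upright.
- **Trays and bystanders:** in the last pictures both trays look flat. The rack, tip box and green and turquoise look-alikes look unmoved. The wash bottle was only partly in view in the final close-up.

**What disagreed:**
- **Finger ends:** they measured about 26 mm above the stated TCP. My first grips on the small square and the vial therefore landed on their shoulders. I saw this from the finger openings, 24 and 26 mm instead of 28 and 30, and regripped both lower before lifting.
- **Measured heights:** cap heights read 2–3 mm above nominal from the wrist camera and up to 6 mm from the top camera, both at the start and at the end.

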